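# Clip the solar torch onto the charging board

## Task

Put the solar torch up to charge: push its steel eye against the sprung gate of the snap hook on the sloping board until the eye is inside the hook and the gate has snapped shut behind it. Leave the torch lying flat on the board below the hook, solar panel outwards; lay it down, do not let it drop, and leave the other things on the shelf where they stand.

Things in the scene. Friction and masses are not known exactly. Their poses are not given: they have to be found in the camera images.
- torch_mid (a point): Centre (half-way up) of the loose black solar torch, 0.2 to 0.35 kg, lying solar panel up. Box body 110 mm long (x) x 44 wide (y) x 36 thick (z): take it across the 44 mm at its middle. x points to the steel eye, z out of the solar panel. At the -x end a round lens stands out 12 mm; a toggle switch 10 mm high on top near it is looks only.
- torch_eye (a point): Middle of the end bar of the torch's rigid steel eye, 95 mm from the torch centre along its x, at mid-thickness (18 mm above the underside); axes as the torch. The eye is a flat loop of 7 mm round bar, its opening 36 mm long (x) x 41 wide (y) between end bar and body; the end bar is straight for 28 mm along y.
- board_face: Fixed sloping plywood board, 260 mm up the slope x 150 wide, 28 degrees steep. Origin at the centre of its upper face, 115 mm above the shelf; x up the slope, y across, z straight out of the face. A steel snap hook stands on its centre line near the upper edge. The torch is to lie flat on the face, its x up the slope, eye in the hook; its eye bar is then 18 mm off the face.
- hook_foot (a point): Foot, on the face, of the hook's nose post (10 mm bar, 55 mm tall along z); 60 mm up-slope of the board_face origin, same axes. The hinge post, alike, stands 42 mm further up. The eye's end bar goes in between the posts, moving towards the face, best 10 to 16 mm up-slope of this point, so that the nose post ends up inside the eye.
- gate (a joint): Angle of the hook's sprung gate, rad: 0 shut, growing as it is pushed in, to 1.45. A 6 mm bar from the hinge post's end, 50 mm off the face, to 1.5 mm short of the nose post; its free end swings towards the face. It yields to 1 to 5 N, lets the eye's bar past when that is 20 to 27 mm below the shut gate (before the torch reaches the face), and shuts by itself.
- pots: Bystander: stack of terracotta pots, 120 mm across, 158 mm high, origin at the underside.
- rose: Bystander: green plastic watering rose standing on its face, 64 mm across, 75 mm high, origin at the underside.
- tub: Bystander: red flip-top tub, 90 mm across, 103 mm high, origin at the underside.
- ladle: Bystander: stainless ladle lying on the shelf, bowl 76 mm across and 32 mm high (origin under the bowl), handle 200 mm along its -x.
There are look-alikes about, which are no part of the job. Leave any pink look-alike of the part that bears torch_mid alone.

How it is judged:
By the outcome, as a careful person would: the job done as asked, in the order asked, and still so for the second after the job is handed in, with the robot touching nothing.
It also fails if it takes over 38 s, if anything falls off the work surface, if the arm or the gripper's body presses on something with over 40 N, if the wrist force passes 120 N, or if a joint passes its speed limit or range.

## Robot

A 6-joint arm with a two-finger parallel gripper is mounted at the origin on the work surface. World frame = base frame: x ahead of the robot, y to its left, z up, the work surface at z = 0. Lengths are in m, angles in degrees, forces in N, time in s.
With the tool pointing down it reaches from about 0.4 to 0.925 m from the base axis. Payload 3.4 kg.
Tool frame: the origin (TCP) lies at the very end of the fingers, on their centre line; the grasp point (between the pads) lies 19 mm behind it; z points along the fingers, y is the direction in which the jaws open and shut (so a half turn about z gives the same grasp; the last joint's range is limited). The gripper opens to 85 mm and grips with 20 to 120 N. Pads are 22 mm wide; open, the fingers measure 114 mm over their backs; the gripper's body (76 mm by 85 mm) begins 54 mm behind the grasp point. The pads swing forward as they close: fully open they stand 13 mm farther back than shut.
Start: joints at [70.789, 17.578, 86.31, -0, 76.112, -4.211], TCP at [0.149, 0.555, 0.211] pointing down, gripper open.
Joint ranges: [-179.03, 179.03], [-60, 130.46], [8.19, 133.38], [-81.62, 261.62], [5.75, 156.47], [-153.77, 153.77]. Speed limits (degrees/s): [147.25, 147.25, 180, 180, 180, 180].

## Interface

Orientations are given as a 3x3 rotation matrix whose columns are the frame's x, y, z axes.
In Python, from bench import sensors, imaging, job gives the robot as it stands. The module is installed in compiled form; this text tells all that it offers.
- The arm moves only by the shell command python3 -m inch 'ROWS' [OPENING] [FORCE]. ROWS is JSON, a list of rows, each a list of 2 entries, a list of its own where there are three numbers: the shift along the tool's x, y, z in m, then the turn, a rotation vector about the tool's x, y, z in degrees. A call has 1 to 5 rows; each row is the pose to reach, as a shift and turn from the pose commanded when the call began, along the tool's axes at that moment; what a row does not reach only later rows make up. A row lasts 1/8 s, in which the tool goes at most 62.5 mm and 10.7 degrees, less where a joint would pass 70% of its speed; a pose out of reach is approached as far as the arm can. A call with a gripper value outside its range is refused whole. OPENING is the finger opening in m, from 0 to 0.0854, set as the call begins (- or left out, the last holds). The fingers move at their own pace and stop on an object; FORCE is the grip in N (left out, the last holds). Time passes only in rows, so rows that repeat a pose let the fingers close. It gives the time, the measured TCP pose, the force and the opening at its end, in the units of the state.
- sensors.sense(): the state, without advancing time (a new reading comes with each control period).
- imaging.snapshot(name): name is "scene" or "top"; returns a dict with "color" (480x640x3 uint8, blue, green, red), "vfov" (degrees; the focal length in pixels is half the picture's height over the tangent of half this angle, whatever the lens; pixels are square), "cx", "cy" (the principal point, pixels), "k1" (the pictures are not rectified: a ray, as slopes to the right and down, at radius r is drawn at 1 + k1 r^2 times it, then the intrinsics apply), "R" (3x3) and "t" (3): a world point X has camera coordinates R X + t. Camera axes: x right, y down, z forward; pixel columns grow to the right and rows downward; lengths in m; the calibration is good to about 2 mm. A picture is of the moment at which its call begins. There is no depth.
- job.close_job(): hands the job in, once; it reports no verdict.
The state is a dict: "clock": time; "joints": joint angles; "joint_vel": joint speeds; "tau": joint torques, N m; "eef_pos": TCP position; "tcp_rot": TCP orientation; "wrist_force": force on the tool from outside, world axes, zero at the start; "ft_torque": the same for the moment, N m; "opening": finger opening in m.
Only numpy, scipy, OpenCV 4.12 (cv2) and the standard library are available. Lean on these libraries where they do the work, as an engineer would, in place of code of your own. Each camera call takes 0.05 s, during which the arm holds its last target.

## Working session

There is one attempt and no reset: what is moved stays moved. The work goes in short steps, Python scripts to look and compute and a shell command to move; the robot and the scene stay as the last step left them, time stands still between calls to the robot, and variables do not carry over. Pictures are saved under pics/ and viewed, and the job is handed in when it is done.

```bash
mkdir -p pics; python3 - <<'E'
from bench import sensors, imaging
import cv2,pickle
print(sensors.sense())
for n in("scene","top"):
    s=imaging.snapshot(n); cv2.imwrite(f"pics/{n}0.png",s["color"]); pickle.dump(s,open(f"{n}0.pkl","wb"))
    print({k:v for k,v in s.items() if k!="color"})
E
```

```text
{'clock': 0.0, 'joints': array([ 7.07887868e+01,  1.76207230e+01,  8.63836930e+01,  3.12673631e-04,
        7.61122925e+01, -4.21151032e+00]), 'joint_vel': array([-0.0675207 , -0.04479176, -0.03271396,  0.06321368, -0.02940079,
        0.06469945]), 'tau': array([ 2.95360451e-04, -4.57565653e+01, -2.51911622e+01, -1.46155562e-04,
        1.35745454e-02,  9.00976659e-06]), 'eef_pos': array([0.14859516, 0.55469216, 0.20959776]), 'tcp_rot': array([[-9.65926776e-01,  2.58814621e-01, -6.75262734e-04],
       [ 2.58815455e-01,  9.65924876e-01, -1.92176942e-03],
       [ 1.54871049e-04, -2.03105697e-03, -9.99997925e-01]]), 'wrist_force': array([-0.82781751,  0.39012895,  1.07504782]), 'ft_torque': array([-0.03751035,  0.02584829,  0.05145921]), 'opening': 0.08549957070998267}
{'vfov': 56.817719338319314, 'cx': 318.5148251227249, 'cy': 241.63617124422308, 'k1': -0.10937036102177157, 'R': array([[-0.38107449,  0.92442029, -0.01514468],
       [ 0.68905627,  0.27305236, -0.67130013],
       [-0.61642817, -0.26625089, -0.74103089]]), 't': array([ 0.23692677, -0.29986416,  1.42128546])}
{'vfov': 47.56603745155309, 'cx': 314.38067957409334, 'cy': 250.00411518021127, 'k1': -0.014508164358564179, 'R': array([[-0.02844029, -0.99959409,  0.00167624],
       [-0.99869749,  0.02834364, -0.04242598],
       [ 0.04236125, -0.00288066, -0.99909821]]), 't': array([0.00431401, 0.57850453, 1.56473131])}
```

View pics/scene0.png

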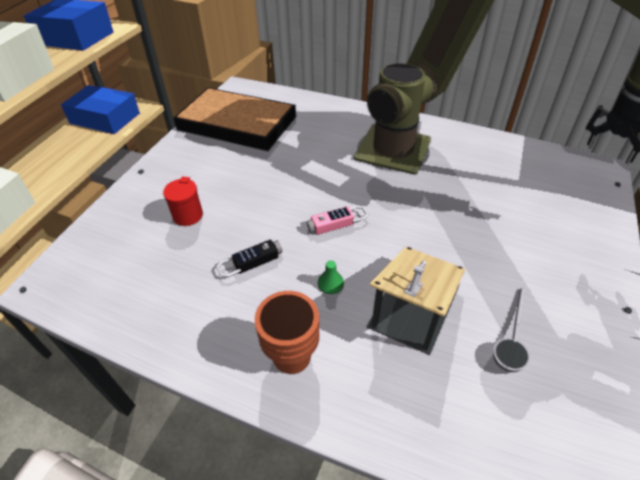

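View pics/top0.png

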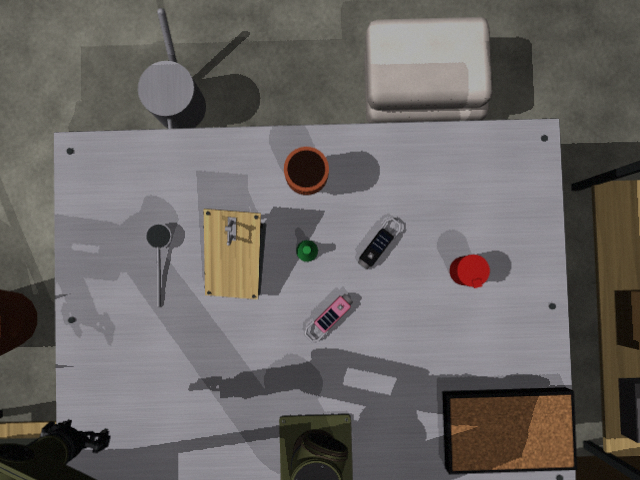

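```bash
cat > h.py <<'E'
import numpy as np,cv2,pickle
def K(s):
    f=240/np.tan(np.radians(s["vfov"]/2)); return np.array([[f,0,s["cx"]],[0,f,s["cy"]],[0,0,1.]])
# k1 model = OpenCV's radial model
D=lambda s:np.array([s["k1"],0,0,0,0.])
def proj(s,X): return cv2.projectPoints(np.atleast_2d(np.asarray(X,float)),cv2.Rodrigues(s["R"])[0],s["t"],K(s),D(s))[0][:,0]
def und(s,p): return cv2.undistortPoints(np.asarray(p,float).reshape(-1,1,2),K(s),D(s))[:,0]
def tri(s1,p1,s2,p2):
    P=[np.c_[s["R"],s["t"]] for s in(s1,s2)]
    X=cv2.triangulatePoints(P[0],P[1],und(s1,p1).T,und(s2,p2).T); X=(X[:3]/X[3]).T
    e=[np.linalg.norm(proj(s,X)-np.asarray(p),axis=1) for s,p in((s1,p1),(s2,p2))]
    return X,e
def onz(s,p,z):
    d=np.c_[und(s,p),np.ones(len(np.atleast_2d(p)))]@s["R"]; o=-s["R"].T@s["t"]
    return o+d*((z-o[2])/d[:,2])[:,None]
def ld(n): return pickle.load(open(n+".pkl","rb"))
def snap(n,tag):
    from bench import imaging
    s=imaging.snapshot(n); pickle.dump(s,open(n+tag+".pkl","wb")); return s
def crop(s,x,y,w,h,k,name,grid=10):
    c=cv2.resize(s["color"][y:y+h,x:x+w],None,fx=k,fy=k,interpolation=cv2.INTER_CUBIC)
    # pixel (u,v) centre -> ((u-x+.5)*k-.5)
    for u in range((x//grid+1)*grid,x+w,grid):
        cv2.line(c,(int((u-x+.5)*k),0),(int((u-x+.5)*k),6),(0,0,255),1); cv2.putText(c,str(u),(int((u-x+.5)*k)-12,18),0,.4,(0,0,255),1)
    for v in range((y//grid+1)*grid,y+h,grid):
        cv2.line(c,(0,int((v-y+.5)*k)),(6,int((v-y+.5)*k)),(0,0,255),1); cv2.putText(c,str(v),(8,int((v-y+.5)*k)+4),0,.4,(0,0,255),1)
    cv2.imwrite("pics/"+name+".png",c)
E
python3 - <<'E'
from h import *
s=ld("scene0");t=ld("top0")
crop(s,205,225,90,65,8,"s_torch");crop(t,345,205,70,70,8,"t_torch")
crop(s,360,235,115,120,5,"s_board");crop(t,190,195,85,115,5,"t_board")
E
```

```text
(no output)
```

View pics/s_torch.png

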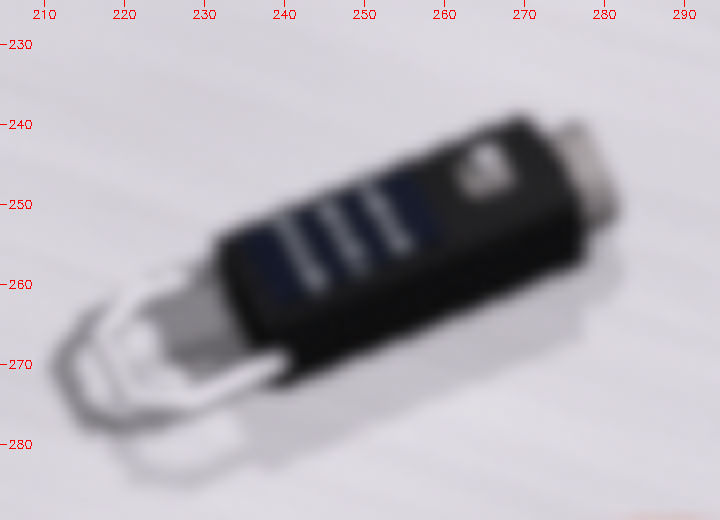

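View pics/t_torch.png

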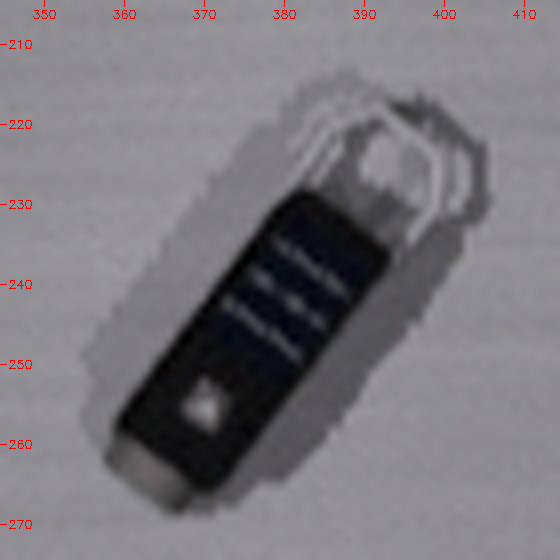

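View pics/s_board.png

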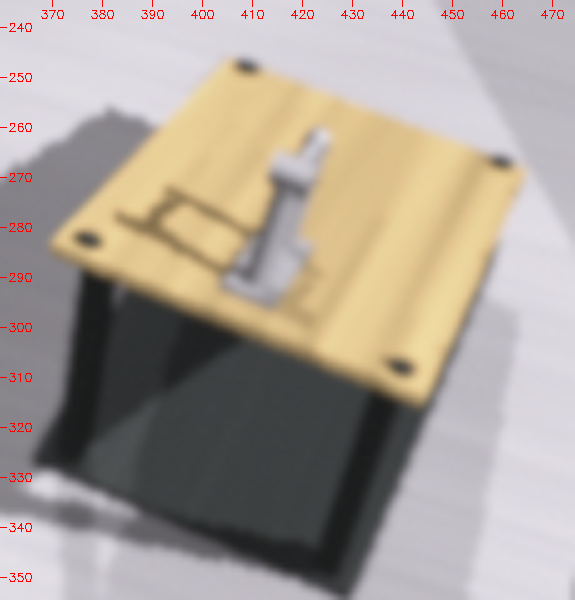

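View pics/t_board.png

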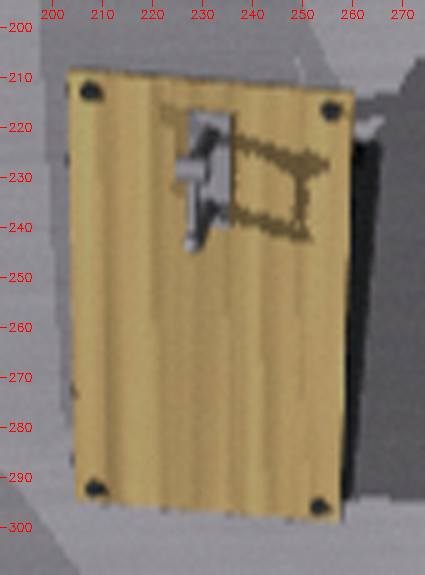

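```bash
cat > m.py <<'E'
from h import *
from scipy.optimize import least_squares
s=ld("scene0");t=ld("top0")
for c in(s,t): print("cam",-c["R"].T@c["t"])
bs=[(377,282),(439,308),(409,247.5),(459.5,267)];bt=[(256,216.5),(207.5,212.5),(253.5,296),(209,292)]
X,e=tri(s,bs,t,bt);print("bolts",X.round(4),[a.round(1) for a in e])
cs=[(370,284),(425.5,316),(405,246.5),(464,269.5)];ct=[(260.5,212.5),(203.5,208),(258.5,299),(205,295)]
X,e=tri(s,cs,t,ct);print("corners",X.round(4),[a.round(1) for a in e])
a=np.radians(28)
def B(p):
    c,w=np.cos(p[3]),np.sin(p[3]); Rz=np.array([[c,-w,0],[w,c,0],[0,0,1]])
    return Rz@np.array([[np.cos(a),0,-np.sin(a)],[0,1,0],[np.sin(a),0,np.cos(a)]]),np.array(p[:3])
loc=np.array([(.13,-.075,0),(.13,.075,0),(-.13,-.075,0),(-.13,.075,0)])
# board: all of x y z yaw plus bolt inset symmetric
def fb(p):
    R,o=B(p); L=loc@R.T+o; b=np.array([(p[4],-p[5],0),(p[4],p[5],0),(-p[4],-p[5],0),(-p[4],p[5],0)])@R.T+o
    return np.r_[(proj(s,L)-cs).ravel(),(proj(t,L)-ct).ravel(),(proj(s,b)-bs).ravel(),(proj(t,b)-bt).ravel()]
r=least_squares(fb,[.6,.2,.115,0,.115,.06]);print("board",r.x.round(4),np.degrees(r.x[3]),np.sqrt(np.mean(r.fun**2)),r.fun.reshape(-1,2).round(1).tolist())
pb=r.x
R,o=B(pb)
for n,q in dict(nosefoot=(.06,0,0),nosetop=(.06,0,.055),hingefoot=(.102,0,0),hingetop=(.102,0,.055)).items():
    P=R@q+o; print(n,P.round(4),proj(s,P).round(1),proj(t,P).round(1))
# torch
tt=[(381,228.5),(393,236.5),(359.5,258.5),(371.5,265.5)]
tl=np.array([(.055,.022,.018),(.055,-.022,.018),(-.055,.022,.018),(-.055,-.022,.018)])
ss=[(231.5,254.),(270,239.5),(278,257.5),(240,273)]
sl=np.array([(.055,-.022,.018),(-.055,-.022,.018),(-.055,.022,-.018),(.055,.022,-.018)])
def ft(p):
    c,w=np.cos(p[3]),np.sin(p[3]); Rz=np.array([[c,-w,0],[w,c,0],[0,0,1]])
    return np.r_[(proj(t,tl@Rz.T+p[:3])-tt).ravel(),(proj(s,sl@Rz.T+p[:3])-ss).ravel()]
r=least_squares(ft,[.55,-.15,.018,-.9]);print("torch",r.x.round(4),np.degrees(r.x[3]),r.fun.reshape(-1,2).round(1).tolist())
p=r.x;E=p[:3]+.095*np.array([np.cos(p[3]),np.sin(p[3]),0]);print("eye",E,proj(s,E),proj(t,E))
E
python3 m.py
```

```text
cam [1.17303042 0.24127722 0.85550576]
cam [ 0.51158974 -0.0075772   1.58785663]
bolts [[0.6627 0.1392 0.1752]
 [0.6771 0.2642 0.1747]
 [0.4522 0.163  0.063 ]
 [0.467  0.2872 0.0625]] [array([0.7, 0.1, 0.6, 0.6]), array([0.6, 0.1, 0.5, 0.5])]
corners [[0.6726 0.1277 0.1755]
 [0.6937 0.2598 0.1698]
 [0.4428 0.1512 0.0519]
 [0.4586 0.3002 0.0494]] [array([1. , 8.5, 0.9, 0.2]), array([0.8, 6.1, 0.8, 0.2])]
board [ 0.5655  0.211   0.1134 -0.1358  0.119   0.0631] -7.77945450885708 3.056306239536516 [[-3.8, -2.1], [14.9, -1.7], [-0.3, -0.4], [0.1, 0.3], [1.9, 1.6], [1.7, -0.1], [-1.1, 0.7], [-0.6, -1.1], [-3.2, 0.5], [-3.4, 1.3], [-1.0, 1.7], [-1.1, 2.3], [1.6, 1.0], [2.2, -0.2], [-0.2, -0.2], [-0.4, -1.0]]
nosefoot [0.6179 0.2038 0.1415] [[412.5 285. ]] [[232.9 235.4]]
nosetop [0.5924 0.2073 0.1901] [[421.  260.8]] [[229.  244.1]]
hingefoot [0.6547 0.1988 0.1613] [[406.6 292.4]] [[233.4 220.9]]
hingetop [0.6291 0.2023 0.2098] [[415.4 267.3]] [[229.5 229.1]]
torch [ 0.5793 -0.1883  0.018  -0.6624] -37.953565128058806 [[0.2, -1.0], [0.7, 0.1], [-1.0, 0.0], [-0.5, 2.2], [-1.6, 0.0], [0.3, -2.2], [1.2, 0.5], [-0.9, 2.3]]
eye [ 0.65423442 -0.24676436  0.01797069] [[219.30853302 271.09538916]] [[394.69966047 221.44533958]]
```

```bash
sed -i 's/(425.5,316)/(445,316)/; s/(370,284),/(369.5,284),/' m.py; python3 m.py
```

```text
cam [1.17303042 0.24127722 0.85550576]
cam [ 0.51158974 -0.0075772   1.58785663]
bolts [[0.6627 0.1392 0.1752]
 [0.6771 0.2642 0.1747]
 [0.4522 0.163  0.063 ]
 [0.467  0.2872 0.0625]] [array([0.7, 0.1, 0.6, 0.6]), array([0.6, 0.1, 0.5, 0.5])]
corners [[0.6727 0.1273 0.1755]
 [0.6892 0.2766 0.1724]
 [0.4428 0.1512 0.0519]
 [0.4586 0.3002 0.0494]] [array([0.8, 1.1, 0.9, 0.2]), array([0.6, 0.8, 0.8, 0.2])]
board [ 0.5653  0.2139  0.1157 -0.1083  0.1196  0.0628] -6.207279253315223 0.8096810813727605 [[-0.7, -1.0], [-0.8, -2.1], [-0.6, -0.6], [0.6, -1.1], [-0.5, 0.6], [-0.9, 0.6], [-1.1, 0.1], [-0.8, -0.2], [-0.6, 1.5], [-0.1, 1.0], [-0.9, 1.3], [-0.7, 0.9], [-0.7, -0.0], [-0.1, 0.2], [-0.3, -0.4], [-0.5, -0.0]]
nosefoot [0.618  0.2082 0.1438] [[414.7 284.9]] [[231.2 235.4]]
nosetop [0.5923 0.211  0.1924] [[423.1 260.5]] [[227.5 244.1]]
hingefoot [0.6549 0.2042 0.1635] [[409.4 292.6]] [[231.3 220.8]]
hingetop [0.6292 0.2069 0.2121] [[418.  267.3]] [[227.5 229.1]]
torch [ 0.5793 -0.1883  0.018  -0.6624] -37.953565128058806 [[0.2, -1.0], [0.7, 0.1], [-1.0, 0.0], [-0.5, 2.2], [-1.6, 0.0], [0.3, -2.2], [1.2, 0.5], [-0.9, 2.3]]
eye [ 0.65423442 -0.24676436  0.01797069] [[219.30853302 271.09538916]] [[394.69966047 221.44533958]]
```

```bash
cat > g.py <<'E'
import numpy as np
from scipy.spatial.transform import Rotation as Ro
from bench import sensors
a=np.radians(28); yb=np.radians(-6.2)
RB=Ro.from_euler('z',yb).as_matrix()@np.array([[np.cos(a),0,-np.sin(a)],[0,1,0],[np.sin(a),0,np.cos(a)]]); oB=np.array([.5653,.2139,.1157])
RT=Ro.from_euler('z',-38,degrees=True).as_matrix(); oT=np.array([.5793,-.1883,.018])
FL=np.diag([-1,1,-1.])  # torch->tool columns
def rel(p,R):
    s=sensors.sense(); M=np.array(s["tcp_rot"]); d=M.T@(np.array(p)-s["eef_pos"]); w=Ro.from_matrix(M.T@R).as_rotvec(degrees=True)
    print("t",round(s["clock"],2),"tcp",s["eef_pos"].round(4),"F",s["wrist_force"].round(1),"open",round(s["opening"],4)); print("J",s["joints"].round(1)); print("shift",d.round(4),"turn",w.round(2),"rows>=",round(np.linalg.norm(d)/.0625,1),round(np.linalg.norm(w)/10.7,1))
def torchrel(x=0,y=0,z=0): rel(oT+RT@[x,y,z],RT@FL)
def boardrel(x,y,z): rel(oB+RB@[x,y,z],RB@FL)  # TCP in board frame
E
python3 - <<'E'
from g import *
rel([.42,.22,.26],RT@FL); torchrel(0,0,.12)
E
```

```text
t 0.1 tcp [0.1486 0.5548 0.2097] F [0.1 0.9 0.8] open 0.0853
J [70.8 17.6 86.4  0.  76.1 -4.2]
shift [-0.3488 -0.2532 -0.0499] turn [-1.1e-01  1.0e-02  2.3e+01] rows>= 6.9 2.1
t 0.1 tcp [0.1486 0.5548 0.2097] F [0.1 0.9 0.8] open 0.0853
J [70.8 17.6 86.4  0.  76.1 -4.2]
shift [-0.6084 -0.6061  0.0727] turn [-1.1e-01  1.0e-02  2.3e+01] rows>= 13.8 2.1
```

```bash
python3 -m inch '[[[-0.04,-0.03,-0.01],[0,0,4]],[[-0.085,-0.062,-0.02],[0,0,8]],[[-0.13,-0.095,-0.03],[0,0,12]],[[-0.175,-0.127,-0.04],[0,0,18]],[[-0.22,-0.16,-0.05],[0,0,23]]]'
python3 - <<'E'
from g import *
rel([.42,.22,.26],RT@FL); torchrel(0,0,.12)
E
```

```text
clock: 0.72
eef_pos: [0.3206, 0.3423, 0.2605]
tcp_rot: [[-0.786, 0.618, -0.0], [0.618, 0.786, -0.0], [0.0, -0.0, -1.0]]
wrist_force: [1.0, 0.6, 0.6]
opening: 0.0856
t 0.72 tcp [0.3206 0.3423 0.2605] F [1.  0.6 0.6] open 0.0856
J [ 41.7   6.8  93.4  -0.   79.8 -10.1]
shift [-0.1537 -0.0348  0.0005] turn [-0.02 -0.   -0.15] rows>= 2.5 0.0
t 0.72 tcp [0.3206 0.3423 0.2605] F [1.  0.6 0.6] open 0.0856
J [ 41.7   6.8  93.4  -0.   79.8 -10.1]
shift [-0.5312 -0.2574  0.1226] turn [-0.02 -0.   -0.15] rows>= 9.6 0.0
```

```bash
python3 -m inch '[[[-0.055,-0.015,0],[0,0,0]],[[-0.115,-0.03,0],[0,0,0]],[[-0.175,-0.045,0],[0,0,0]],[[-0.23,-0.07,0],[0,0,0]],[[-0.285,-0.1,0.01],[0,0,0]]]'
python3 -m inch '[[[-0.05,-0.03,0.02],[0,0,0]],[[-0.1,-0.06,0.04],[0,0,0]],[[-0.15,-0.09,0.065],[0,0,0]],[[-0.2,-0.125,0.09],[0,0,0]],[[-0.246,-0.157,0.113],[0,0,0]]]'
python3 - <<'E'
from g import *
from h import *
torchrel(0,0,.12);torchrel(0,0,-.012)
t=snap("top","1");s=snap("scene","1");crop(t,320,190,120,100,6,"t1",20);crop(s,170,190,130,100,6,"s1",20)
E
```

```text
clock: 1.35
eef_pos: [0.484, 0.0888, 0.2509]
tcp_rot: [[-0.788, 0.616, 0.002], [0.616, 0.788, 0.0], [-0.001, 0.001, -1.0]]
wrist_force: [1.0, 0.6, 0.0]
opening: 0.0853
clock: 1.98
eef_pos: [0.5792, -0.1842, 0.1374]
tcp_rot: [[-0.788, 0.616, -0.0], [0.616, 0.788, 0.0], [0.001, 0.0, -1.0]]
wrist_force: [1.1, 1.2, 0.1]
opening: 0.0854
t 1.98 tcp [ 0.5792 -0.1842  0.1374] F [1.1 1.2 0.1] open 0.0854
J [-21.6  23.7  87.9   0.   68.4 -73.6]
shift [-0.0026 -0.0032 -0.0006] turn [ 0.   -0.04 -0.01] rows>= 0.1 0.0
t 1.98 tcp [ 0.5792 -0.1842  0.1374] F [1.1 1.2 0.1] open 0.0854
J [-21.6  23.7  87.9   0.   68.4 -73.6]
shift [-0.0027 -0.0032  0.1314] turn [ 0.   -0.04 -0.01] rows>= 2.1 0.0
```

View pics/t1.png

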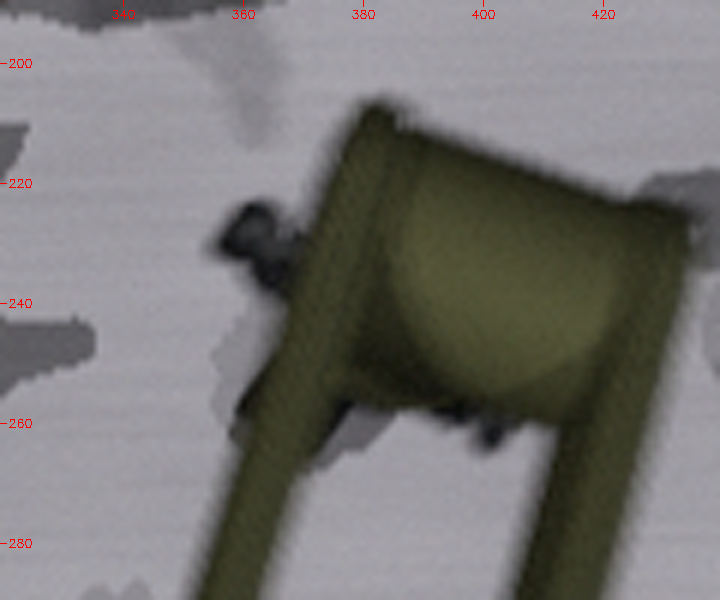

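View pics/s1.png

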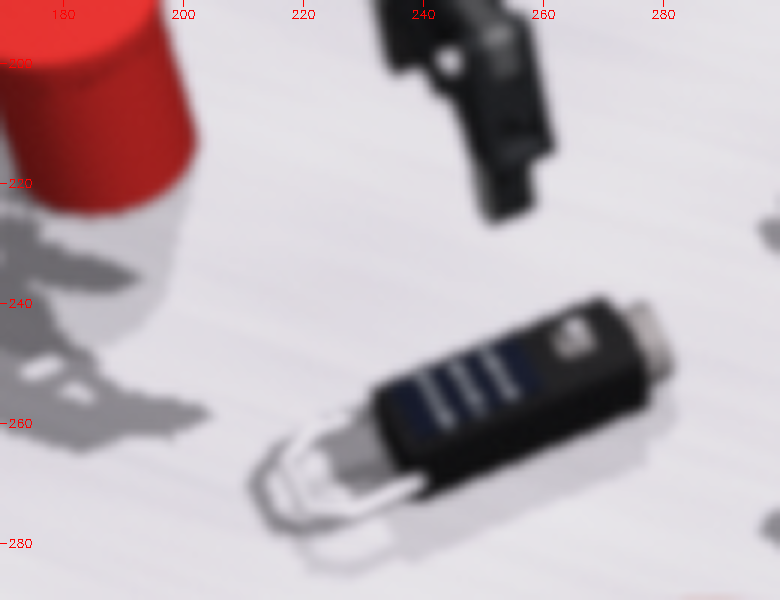

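```bash
python3 -m inch '[[[-0.003,-0.003,0.04],[0,0,0]],[[-0.003,-0.003,0.08],[0,0,0]],[[-0.003,-0.003,0.11],[0,0,0]],[[-0.003,-0.003,0.13],[0,0,0]],[[-0.003,-0.003,0.131],[0,0,0]]]'
python3 -c "
from g import *
torchrel(0,0,-.012)"
```

```text
clock: 2.7
eef_pos: [0.5778, -0.1853, 0.006]
tcp_rot: [[-0.788, 0.615, -0.004], [0.615, 0.788, 0.002], [0.005, -0.001, -1.0]]
wrist_force: [-0.4, -0.5, 0.3]
opening: 0.0856
t 2.7 tcp [ 0.5778 -0.1853  0.006 ] F [-0.4 -0.5  0.3] open 0.0856
J [-21.8  32.2  95.5   0.   52.5 -73.8]
shift [-0.003  -0.0014 -0.0001] turn [-0.06 -0.26  0.02] rows>= 0.1 0.0
```

```bash
python3 -m inch '[[[-0.003,-0.001,0],[0,0,0]],[[-0.003,-0.001,0],[0,0,0]],[[-0.003,-0.001,0],[0,0,0]],[[-0.003,-0.001,0],[0,0,0]],[[-0.003,-0.001,0],[0,0,0]]]' 0.03 40
python3 -m inch '[[[0,0,0],[0,0,0]],[[0,0,0],[0,0,0]],[[0,0,0],[0,0,0]]]' 0.03 110
python3 -c "
from g import *
torchrel(0,0,-.012)"
```

```text
clock: 3.32
eef_pos: [0.5823, -0.19, 0.0092]
tcp_rot: [[-0.788, 0.616, 0.002], [0.616, 0.788, -0.001], [-0.003, 0.0, -1.0]]
wrist_force: [-0.8, -1.0, 6.0]
opening: 0.0426
clock: 3.7
eef_pos: [0.5824, -0.19, 0.0099]
tcp_rot: [[-0.788, 0.616, 0.003], [0.616, 0.788, -0.001], [-0.003, 0.001, -1.0]]
wrist_force: [-1.4, -0.4, 8.8]
opening: 0.0394
t 3.7 tcp [ 0.5824 -0.19    0.0099] F [-1.4 -0.4  8.8] open 0.0394
J [-22.   32.1  95.   -0.   52.8 -74. ]
shift [ 0.0035 -0.0006  0.0038] turn [ 0.04  0.19 -0.  ] rows>= 0.1 0.0
```

```bash
python3 -m inch '[[[0,0,-0.01],[0,0,0]],[[0,0,-0.04],[0,0,0]],[[0,0,-0.09],[0,0,0]],[[0,0,-0.14],[0,0,0]],[[0,0,-0.19],[0,0,0]]]'
python3 -c "
from g import *
boardrel(-.022,0,.14)
from h import *
s=snap('scene','2');crop(s,170,90,150,140,5,'s2',20);t=snap('top','2');crop(t,320,180,150,120,5,'t2',20)
"
```

```text
clock: 4.32
eef_pos: [0.5806, -0.1888, 0.199]
tcp_rot: [[-0.788, 0.616, -0.001], [0.616, 0.788, 0.001], [0.001, -0.0, -1.0]]
wrist_force: [0.9, 0.7, -3.1]
opening: 0.0396
t 4.33 tcp [ 0.5806 -0.1888  0.199 ] F [ 0.9  0.7 -3.1] open 0.0396
J [-22.   20.9  82.8   0.   76.3 -74. ]
shift [ 0.3324  0.2631 -0.0296] turn [ -7.75 -27.34 -31.16] rows>= 6.8 3.9
```

View pics/s2.png

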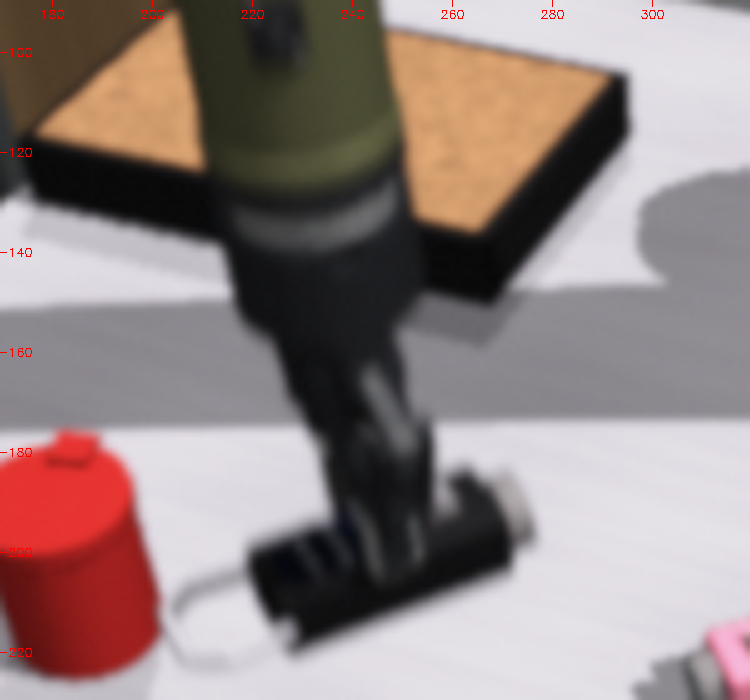

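View pics/t2.png

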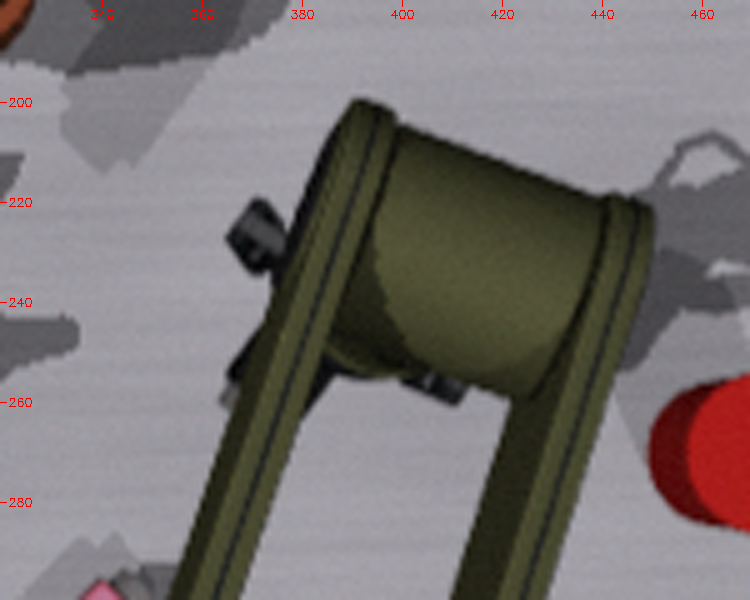

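```bash
cat > fit2.py <<'E'
from h import *
from scipy.optimize import least_squares
from scipy.spatial.transform import Rotation as Ro
s=ld("scene2")
obs=np.array([(219.5,200),(227.1,221.1),(271.5,203.9),(262.5,183.1)])
L=np.array([(.055,-.022,.018),(.055,.022,-.018),(-.055,.022,-.018),(-.055,-.022,.018)])
i=.0015  # rounding inset
L=L-np.sign(L)*i
tcp=np.array([.5806,-.1888,.199]); RT=Ro.from_euler('z',-38,degrees=True).as_matrix()
def f(p): # mid relative to tcp in torch axes (x,z), pitch about y
    R=RT@Ro.from_euler('y',p[2],degrees=True).as_matrix(); return (proj(s,tcp+RT@[p[0],0,p[1]]+L@R.T)-obs).ravel()
r=least_squares(f,[-.0035,.008,0]);print(r.x,r.fun.round(1))
print("eye bar ends",proj(s,tcp+RT@[r.x[0],0,r.x[1]]+np.array([(.095,.014,0),(.095,-.014,0)])@(RT@Ro.from_euler('y',r.x[2],degrees=True).as_matrix()).T))
print(f([-.0035,.008,0]).round(1))
E
python3 fit2.py
```

```text
[-0.00270662  0.00132448 -0.03547819] [-1.5 -0.6  0.4  0.7  0.8  0.5  0.5 -0.4]
eye bar ends [[206.77165156 221.53269496]
 [202.36462426 213.55041896]]
[-1.7 -3.1  0.2 -1.6  0.8 -1.8  0.5 -2.8]
```

```bash
python3 -c "
from g import *
from h import *
print(sensors.sense()['joint_vel'].round(2))
s=snap('scene','2');crop(s,190,160,90,75,8,'s2b',10);boardrel(-.022,0,.14)
"
```

```text
[ 0.07  2.94  5.23 -0.02 -3.88 -0.02]
t 4.47 tcp [ 0.5833 -0.1899  0.2013] F [-0.2 -1.5 -3.3] open 0.0394
J [-22.   20.8  82.7   0.   76.1 -74. ]
shift [ 0.335   0.2623 -0.0294] turn [ -7.75 -26.85 -31.15] rows>= 6.8 3.9
```

View pics/s2b.png

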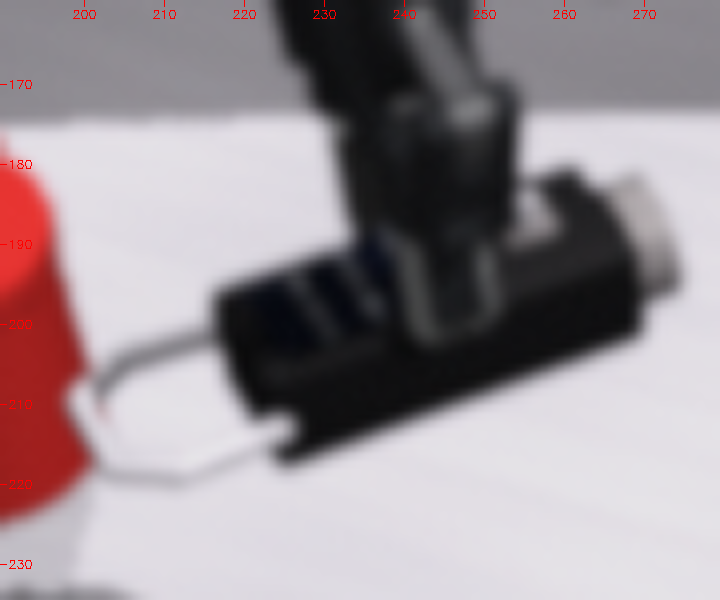

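```bash
sed -i 's/^obs=.*/obs=np.array([(216.8,196.8),(225.5,218.2),(270.2,201.8),(261.8,180.6)])/; s/tcp=np.array(.*199\]);/tcp=np.array([.5833,-.1899,.2013]);/' fit2.py; python3 fit2.py
```

```text
[-0.00290989  0.00882251 -1.2263874 ] [-0.6 -0.6 -0.   0.7  0.7  0.4  0.  -0.4]
eye bar ends [[204.61775158 218.23486046]
 [200.20977389 210.23204528]]
[-0.3  0.   0.5  1.2  1.1  0.1  0.1 -0.5]
```

```bash
python3 -c "
from g import *
boardrel(-.019,0,.12)"; python3 -m inch '[[[0.03,0.025,-0.02],[-0.8,-2.5,-3]],[[0.07,0.055,-0.045],[-1.7,-5.5,-6.5]],[[0.115,0.09,-0.06],[-2.7,-9,-10.5]],[[0.16,0.125,-0.065],[-3.7,-12.5,-14.5]],[[0.2,0.155,-0.065],[-4.7,-16,-18.5]]]'; python3 -c "
from g import *
boardrel(-.019,0,.12)"
```

```text
t 4.47 tcp [ 0.5833 -0.1899  0.2013] F [-0.2 -1.5 -3.3] open 0.0394
J [-22.   20.8  82.7   0.   76.1 -74. ]
shift [ 0.3249  0.2686 -0.0131] turn [ -7.75 -26.85 -31.15] rows>= 6.7 3.9
clock: 5.1
eef_pos: [0.5168, 0.0577, 0.2608]
tcp_rot: [[-0.904, 0.325, 0.278], [0.321, 0.945, -0.06], [-0.282, 0.035, -0.959]]
wrist_force: [0.2, 0.3, -2.3]
opening: 0.0393
t 5.1 tcp [0.5168 0.0577 0.2608] F [ 0.2  0.3 -2.3] open 0.0393
J [  5.5   2.9 100.2  -5.7  61.2 -63.3]
shift [0.0881 0.1456 0.0295] turn [ -2.99 -11.33 -12.57] rows>= 2.8 1.6
```

```bash
python3 -m inch '[[[0.03,0.035,0],[-0.8,-3,-3.5]],[[0.055,0.07,0],[-1.6,-6,-7]],[[0.07,0.1,0],[-2.4,-9,-10.5]],[[0.075,0.12,0.005],[-2.8,-10.7,-12]],[[0.075,0.12,0.01],[-2.8,-10.7,-12]]]'; python3 -m inch '[[[0,0,0],[0,0,0]],[[0,0,0],[0,0,0]]]'; python3 -c "
from g import *
boardrel(-.019,0,.12)"
```

```text
clock: 5.72
eef_pos: [0.4908, 0.1934, 0.2329]
tcp_rot: [[-0.884, 0.118, 0.453], [0.104, 0.993, -0.054], [-0.457, -0.001, -0.89]]
wrist_force: [0.5, -0.6, -2.6]
opening: 0.0392
clock: 5.98
eef_pos: [0.4934, 0.1918, 0.2355]
tcp_rot: [[-0.881, 0.122, 0.457], [0.109, 0.993, -0.055], [-0.46, 0.001, -0.888]]
wrist_force: [0.3, 0.6, -1.6]
opening: 0.0392
t 5.97 tcp [0.4934 0.1918 0.2355] F [ 0.3  0.6 -1.6] open 0.0392
J [ 27.8   2.7 108.9 -20.8  47.3 -43.8]
shift [0.0144 0.0296 0.0182] turn [-0.31 -0.61 -0.76] rows>= 0.6 0.1
```

```bash
python3 -m inch '[[[0.007,0.015,0.009],[-0.15,-0.3,-0.4]],[[0.0145,0.0295,0.018],[-0.3,-0.6,-0.8]],[[0.0145,0.0295,0.018],[-0.3,-0.6,-0.8]],[[0.0145,0.0295,0.018],[-0.3,-0.6,-0.8]],[[0.0145,0.0295,0.018],[-0.3,-0.6,-0.8]]]'; python3 -c "
from g import *
from h import *
s=snap('scene','3');t=snap('top','3');boardrel(-.019,0,.12)
crop(s,360,200,115,120,5,'s3');crop(t,170,190,120,120,5,'t3')"
```

```text
clock: 6.6
eef_pos: [0.4929, 0.2222, 0.2141]
tcp_rot: [[-0.877, 0.107, 0.468], [0.094, 0.994, -0.05], [-0.471, 0.001, -0.882]]
wrist_force: [-0.2, 0.7, -2.6]
opening: 0.0392
t 6.7 tcp [0.4928 0.2224 0.2139] F [-0.5 -0.2 -3. ] open 0.0393
J [ 31.9   5.3 109.9 -24.3  44.6 -37.6]
shift [ 0.0007 -0.0006  0.001 ] turn [0.07 0.1  0.06] rows>= 0.0 0.0
```

View pics/s3.png

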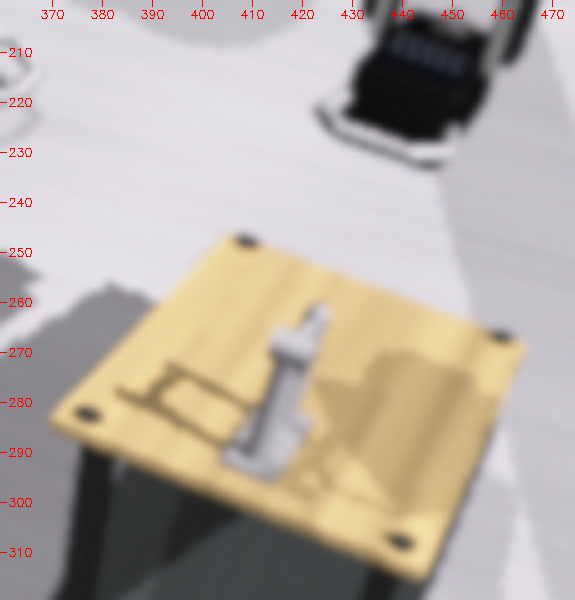

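View pics/t3.png

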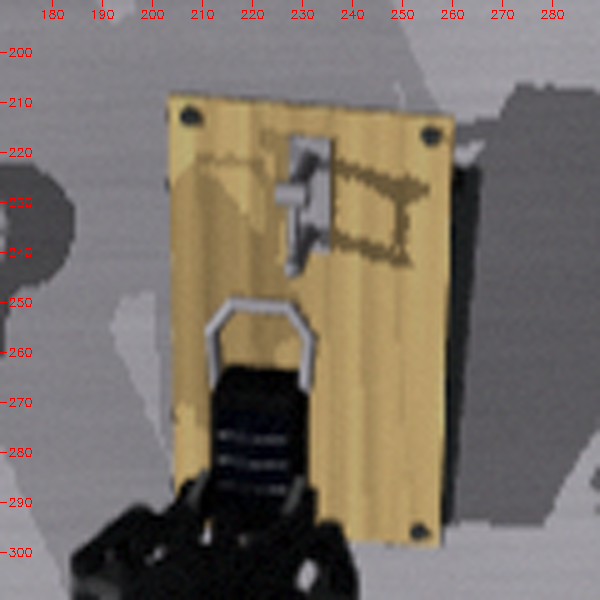

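```bash
python3 -c "
from g import *
from h import *
s=ld('scene3');t=ld('top3')
for q in [(.073,0,.1285),(.073,.014,.1285),(.073,-.014,.1285),(.102,0,.05),(.06,0,.055)]:
  P=oB+RB@q; print(q,proj(s,P),proj(t,P))
X,e=tri(s,[(434.5,225.8)],t,[(222.3,250.6)]);print((X-oB)@RB,e)
X,e=tri(s,[(423,262)],t,[(228,243.5)]);print('nosetip',(X-oB)@RB,e)
crop(s,410,190,60,50,12,'s3b');crop(t,200,210,60,60,10,'t3b')
"
```

```text
(0.073, 0, 0.1285) [[433.2933573  227.60626954]] [[222.02459853 251.94158319]]
(0.073, 0.014, 0.1285) [[440.48393978 230.15799288]] [[216.29834362 251.48318834]]
(0.073, -0.014, 0.1285) [[426.16303595 225.07968571]] [[227.75195305 252.4000358 ]]
(0.102, 0, 0.05) [[417.24057874 269.64527934]] [[227.83591603 228.31112099]]
(0.06, 0, 0.055) [[423.06687766 260.5017161 ]] [[227.44354776 244.07858381]]
[[7.87094811e-02 7.27217948e-05 1.33719155e-01]] [array([0.9318966]), array([0.73408139])]
nosetip [[5.98851337e-02 1.39732041e-06 5.16873948e-02]] [array([0.42936406]), array([0.33450858])]
```

View pics/s3b.png

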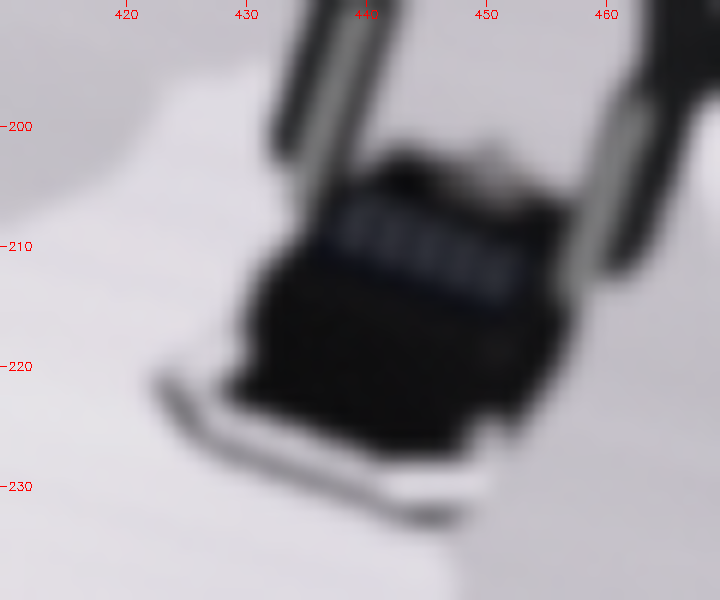

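View pics/t3b.png

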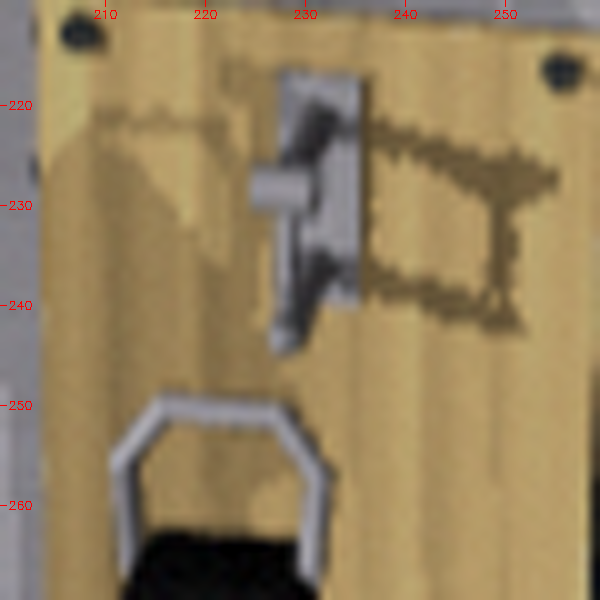

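```bash
python3 -c "
from g import *
from h import *
s=ld('scene3');t=ld('top3')
for p,q in [((434.3,227.3),(221.3,250.3)),((434,227.5),(221.5,250.6))]:
  X,e=tri(s,[p],t,[q]);print((X-oB)@RB,e)
# refit eye center with tool rot: body corners in top: eye-end
for q in [(.033,.022,.1465),(.033,-.022,.1465)]: print(proj(t,oB+RB@q),proj(s,oB+RB@q))
"
```

```text
[[0.07845787 0.00173677 0.13118924]] [array([0.26363275]), array([0.20734889])]
[[0.07729771 0.0013054  0.13032178]] [array([0.20328409]), array([0.15997983])]
[[211.67490456 269.16185919]] [[451.29169622 217.96142594]]
[[229.65860546 270.60538858]] [[429.46024325 210.44467774]]
```

```bash
python3 -c "
from g import *
boardrel(-.0235,-.0015,.056)"
```

```text
t 6.7 tcp [0.4928 0.2224 0.2139] F [-0.5 -0.2 -3. ] open 0.0393
J [ 31.9   5.3 109.9 -24.3  44.6 -37.6]
shift [ 0.0053 -0.0022  0.065 ] turn [0.07 0.1  0.06] rows>= 1.0 0.0
```

```bash
python3 -m inch '[[[0.005,-0.002,0.02],[0,0,0]],[[0.005,-0.002,0.042],[0,0,0]],[[0.005,-0.002,0.058],[0,0,0]],[[0.005,-0.002,0.065],[0,0,0]],[[0.005,-0.002,0.065],[0,0,0]]]'; python3 -m inch '[[[0,0,0],[0,0,0]],[[0,0,0],[0,0,0]]]'; python3 -c "
from g import *
from h import *
s=snap('scene','4');t=snap('top','4');boardrel(-.0235,-.0015,.056)
crop(s,390,220,70,60,10,'s4');crop(t,200,210,60,60,10,'t4')
for q in [(.0733,0,.0665),(.0733,.014,.0665),(.0733,-.014,.0665)]:
  P=oB+RB@q; print(q,proj(s,P),proj(t,P))"
```

```text
clock: 7.32
eef_pos: [0.5184, 0.2178, 0.1535]
tcp_rot: [[-0.878, 0.106, 0.467], [0.094, 0.994, -0.05], [-0.47, -0.0, -0.883]]
wrist_force: [-0.8, -0.9, -3.3]
opening: 0.0392
clock: 7.58
eef_pos: [0.5185, 0.2183, 0.1544]
tcp_rot: [[-0.877, 0.106, 0.469], [0.094, 0.994, -0.049], [-0.471, 0.001, -0.882]]
wrist_force: [-0.6, 0.4, -2.8]
opening: 0.0394
t 7.67 tcp [0.5184 0.2182 0.1542] F [-0.1  0.3 -2.8] open 0.0392
J [ 29.5  11.3 113.2 -28.2  35.3 -34.2]
shift [-0.     -0.0007  0.0002] turn [0.1  0.1  0.11] rows>= 0.0 0.0
(0.0733, 0, 0.0665) [[423.31927599 257.2695358 ]] [[226.63994124 241.24426544]]
(0.0733, 0.014, 0.0665) [[430.27218833 259.89040766]] [[221.14434785 240.80509069]]
(0.0733, -0.014, 0.0665) [[416.42367996 254.67181576]] [[232.13651114 241.68352344]]
```

View pics/s4.png

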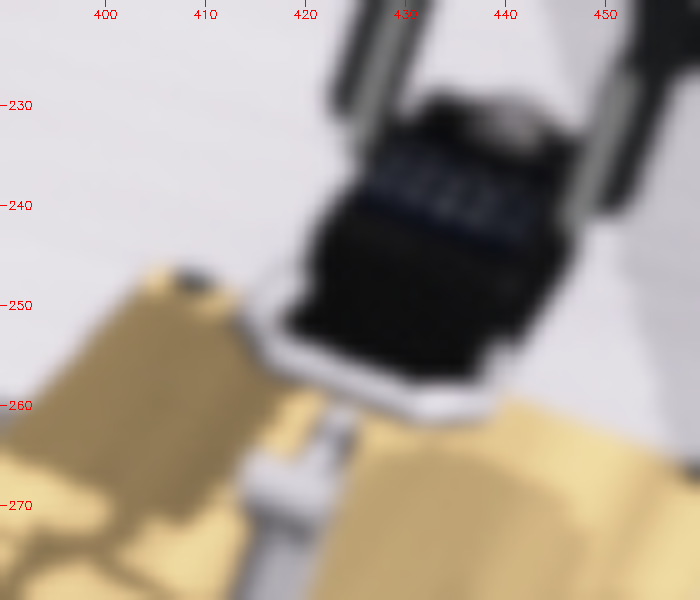

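View pics/t4.png

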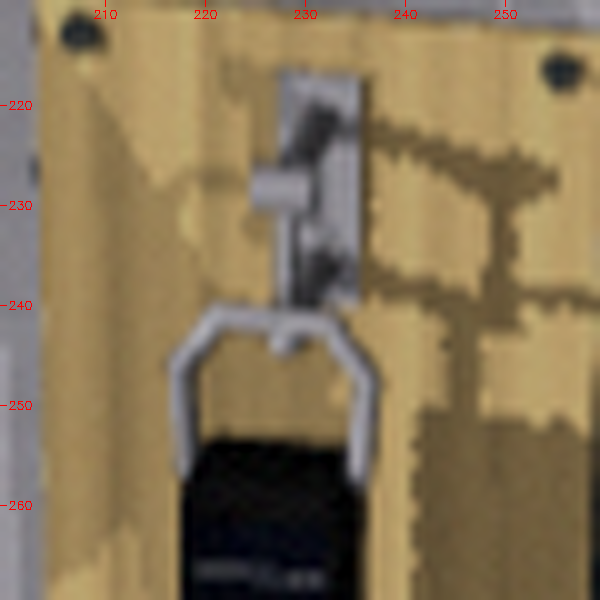

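```bash
python3 -c "
from g import *
from h import *
s=ld('scene4');t=ld('top4')
for p,q in [((424,258),(227,241)),((423.5,257.3),(227,241.2))]:
  X,e=tri(s,[p],t,[q]);print((X-oB)@RB,e)
"
python3 -m inch '[[[0,0,0.008],[0,0,0]],[[0,0,0.014],[0,0,0]],[[0,0,0.02],[0,0,0]],[[0,0,0.026],[0,0,0]],[[0,0,0.03],[0,0,0]]]'; python3 -c "
from g import *
boardrel(-.0235,-.001,.026);boardrel(-.0235,-.001,.0075)"
```

```text
[[0.07297581 0.00051868 0.06506476]] [array([0.61204617]), array([0.47391015])]
[[ 0.07319848 -0.00025872  0.06631582]] [array([0.32585645]), array([0.25228451])]
clock: 8.3
eef_pos: [0.5326, 0.2165, 0.1269]
tcp_rot: [[-0.878, 0.106, 0.468], [0.093, 0.994, -0.05], [-0.47, 0.0, -0.882]]
wrist_force: [-1.5, -0.8, 0.1]
opening: 0.0399
t 8.3 tcp [0.5326 0.2165 0.1269] F [-1.5 -0.8  0.1] open 0.0399
J [ 28.3  14.5 114.1 -30.7  31.3 -32. ]
shift [-0.0002 -0.0001 -0.0008] turn [0.06 0.06 0.11] rows>= 0.0 0.0
t 8.3 tcp [0.5326 0.2165 0.1269] F [-1.5 -0.8  0.1] open 0.0399
J [ 28.3  14.5 114.1 -30.7  31.3 -32. ]
shift [-0.0002 -0.0001  0.0177] turn [0.06 0.06 0.11] rows>= 0.3 0.0
```

```bash
python3 -m inch '[[[0,0,0.004],[0,0,0]],[[0,0,0.008],[0,0,0]],[[0,0,0.011],[0,0,0]],[[0,0,0.013],[0,0,0]],[[0,0,0.013],[0,0,0]]]'; python3 -c "
from g import *
from h import *
s=snap('scene','5');t=snap('top','5');boardrel(-.0235,-.001,.0075)
crop(s,390,220,70,70,8,'s5');crop(t,200,210,60,60,10,'t5')"
```

```text
clock: 8.93
eef_pos: [0.5385, 0.2158, 0.1155]
tcp_rot: [[-0.878, 0.106, 0.467], [0.093, 0.994, -0.05], [-0.47, -0.0, -0.883]]
wrist_force: [1.0, 0.3, -2.9]
opening: 0.0394
t 9.03 tcp [0.5385 0.2159 0.1157] F [ 0.   0.4 -2.4] open 0.0392
J [ 27.8  15.8 114.4 -31.9  29.8 -30.9]
shift [-0.0002 -0.0001  0.0051] turn [0.06 0.05 0.11] rows>= 0.1 0.0
```

View pics/s5.png

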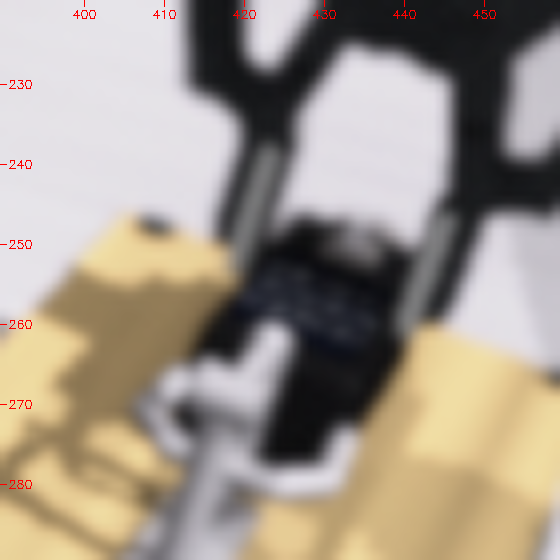

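View pics/t5.png

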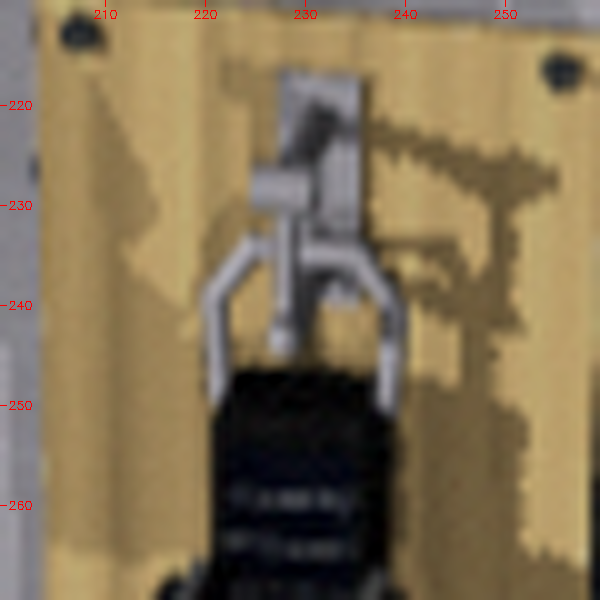

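The top view shows the gate bar lying across the eye's bar again, from (228,230) to (228,243), so the gate has snapped shut. I'll lower the torch gently onto the face.

```bash
python3 -m inch '[[[0,0,0.001],[0,0,0]],[[0,0,0.002],[0,0,0]],[[0,0,0.003],[0,0,0]],[[0,0,0.0035],[0,0,0]]]'; python3 -c "
from g import *
boardrel(-.0235,-.001,.0075); print(RB.T@sensors.sense()['wrist_force'])"
```

```text
clock: 9.52
eef_pos: [0.5397, 0.2158, 0.1131]
tcp_rot: [[-0.877, 0.106, 0.468], [0.093, 0.994, -0.049], [-0.471, 0.0, -0.882]]
wrist_force: [-6.9, 1.9, 8.0]
opening: 0.0392
t 9.53 tcp [0.5397 0.2158 0.1131] F [-6.9  1.9  8. ] open 0.0392
J [ 27.8  16.1 114.5 -32.2  29.4 -30.6]
shift [-0.0003 -0.0002  0.0023] turn [0.09 0.08 0.1 ] rows>= 0.0 0.0
[-2.50850132  1.09441201 10.37898901]
```

```bash
python3 -m inch '[[[0.001,0,0],[0,0,0]],[[0.002,0,0],[0,0,0]],[[0.003,0,0],[0,0,0]],[[0.003,0,0],[0,0,0]]]' - 60; python3 -m inch '[[[0,0,0],[0,0,0]],[[0,0,0],[0,0,0]],[[0,0,0],[0,0,0]]]' - 20;  python3 -c "
from g import *
boardrel(-.0235,-.001,.0075); print(RB.T@sensors.sense()['wrist_force'])
from h import *
s=snap('scene','6');crop(s,380,220,80,75,8,'s6')"
```

```text
clock: 10.02
eef_pos: [0.539, 0.2165, 0.1128]
tcp_rot: [[-0.876, 0.105, 0.471], [0.093, 0.994, -0.049], [-0.473, 0.001, -0.881]]
wrist_force: [-0.3, -1.0, 5.8]
opening: 0.039
clock: 10.4
eef_pos: [0.5391, 0.2165, 0.1127]
tcp_rot: [[-0.876, 0.105, 0.471], [0.093, 0.994, -0.049], [-0.473, 0.001, -0.881]]
wrist_force: [-0.3, -1.5, 6.4]
opening: 0.0395
t 10.4 tcp [0.5391 0.2165 0.1127] F [-0.3 -1.5  6.4] open 0.0395
J [ 27.9  16.2 114.7 -32.8  29.1 -30. ]
shift [-0.0012 -0.0007  0.0023] turn [0.14 0.24 0.12] rows>= 0.0 0.0
[ 2.94140434 -1.49462853  5.72924289]
```

View pics/s6.png

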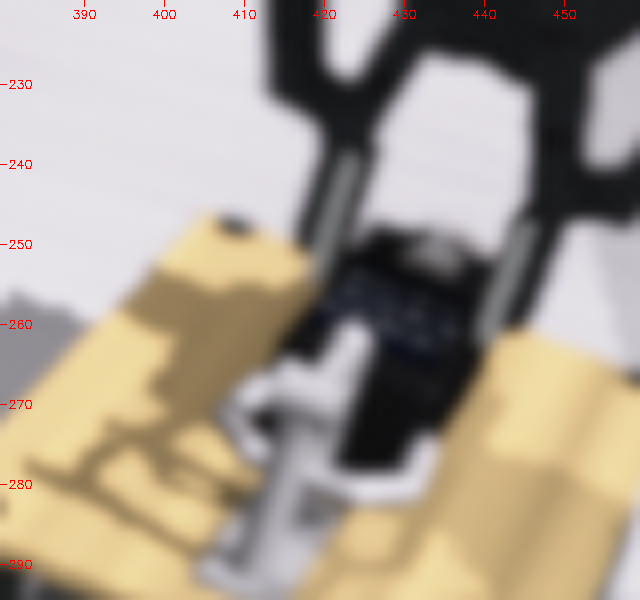

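```bash
python3 -m inch '[[[0,0,0],[0,0,0]],[[0,0,0],[0,0,0]],[[0,0,0],[0,0,0]],[[0,0,0],[0,0,0]]]' 0.05 20; python3 -m inch '[[[0,0,0],[0,0,0]],[[0,0,0],[0,0,0]],[[0,0,0],[0,0,0]]]' 0.062 20;  python3 -c "
from g import *
boardrel(-.0235,-.001,.0075); print(RB.T@sensors.sense()['wrist_force'])
from h import *
s=snap('scene','7');crop(s,380,220,80,75,8,'s7')"
```

```text
clock: 10.95
eef_pos: [0.5374, 0.216, 0.1111]
tcp_rot: [[-0.878, 0.106, 0.468], [0.093, 0.994, -0.05], [-0.47, 0.0, -0.883]]
wrist_force: [0.1, -0.1, -0.1]
opening: 0.0498
clock: 11.32
eef_pos: [0.5374, 0.216, 0.1112]
tcp_rot: [[-0.878, 0.106, 0.468], [0.093, 0.994, -0.05], [-0.47, 0.0, -0.883]]
wrist_force: [0.5, -0.5, -0.0]
opening: 0.0621
t 11.32 tcp [0.5374 0.216  0.1112] F [ 0.5 -0.5 -0. ] open 0.0621
J [ 27.9  16.2 114.8 -32.7  29.1 -30. ]
shift [-0.0033 -0.0001  0.0017] turn [0.07 0.05 0.11] rows>= 0.1 0.0
[ 0.51241871 -0.45103084 -0.30840726]
```

View pics/s7.png

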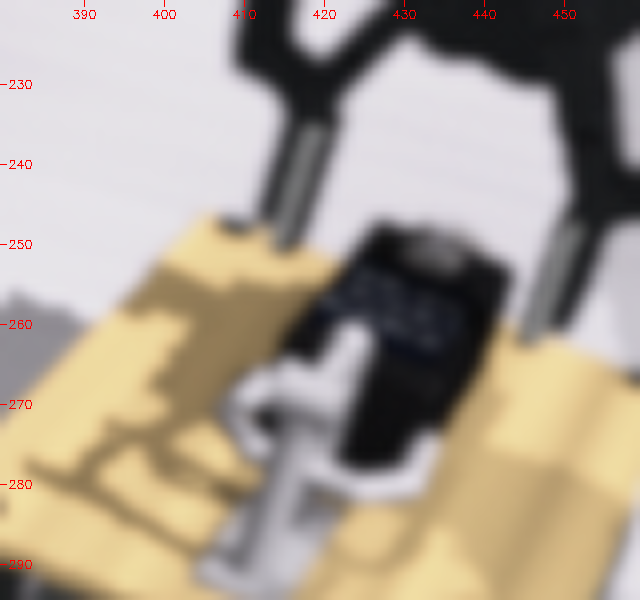

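```bash
python3 -m inch '[[[0,0,-0.008],[0,0,0]],[[0,0,-0.03],[0,0,0]],[[0,0,-0.06],[0,0,0]],[[0,0,-0.1],[0,0,0]],[[0.02,0,-0.14],[0,0,0]]]' 0.075; python3 -m inch '[[[0.03,0.04,-0.02],[0,0,0]],[[0.05,0.09,-0.03],[0,0,0]],[[0.05,0.14,-0.04],[0,0,0]],[[0.05,0.19,-0.04],[0,0,0]],[[0.05,0.22,-0.04],[0,0,0]]]';python3 -m inch '[[[0,0,0],[0,0,0]],[[0,0,0],[0,0,0]]]'; python3 -c "
from g import *
boardrel(-.0235,-.001,.0075)
from h import *
s=snap('scene','8');t=snap('top','8');crop(s,360,230,110,90,7,'s8');crop(t,190,200,85,110,5,'t8');cv2.imwrite('pics/top8.png',t['color']);cv2.imwrite('pics/scene8.png',s['color'])
for q in [(.0685,0,.018),(-.0815+.0,.022,.036),(-.0815,-.022,.036),(.0285,.022,.036),(.0285,-.022,.036)]:
  P=oB+RB@q; print(q,proj(s,P),proj(t,P))"
```

```text
clock: 12.0
eef_pos: [0.4548, 0.2254, 0.2277]
tcp_rot: [[-0.876, 0.107, 0.47], [0.095, 0.994, -0.048], [-0.472, 0.003, -0.882]]
wrist_force: [0.1, 0.4, -0.4]
opening: 0.0754
clock: 12.62
eef_pos: [0.4146, 0.4533, 0.2379]
tcp_rot: [[-0.878, 0.104, 0.468], [0.092, 0.995, -0.047], [-0.47, 0.002, -0.882]]
wrist_force: [0.9, -0.6, -1.0]
opening: 0.0757
clock: 12.88
eef_pos: [0.4144, 0.449, 0.2368]
tcp_rot: [[-0.878, 0.106, 0.467], [0.093, 0.994, -0.051], [-0.47, -0.002, -0.883]]
wrist_force: [0.2, -0.5, -0.8]
opening: 0.0751
t 12.88 tcp [0.4144 0.449  0.2368] F [ 0.2 -0.5 -0.8] open 0.0751
J [ 59.1  14.4  94.1 -28.8  62.3 -13.3]
shift [-0.0739 -0.2185  0.1819] turn [-0.02  0.01  0.15] rows>= 4.7 0.0
(0.0685, 0, 0.018) [[416.41900811 278.50459144]] [[229.99082387 235.21281487]]
(-0.0815, 0.022, 0.036) [[443.95601632 252.45516843]] [[220.51132856 287.68226025]]
(-0.0815, -0.022, 0.036) [[425.30452215 245.57505334]] [[236.68054241 288.98297887]]
(0.0285, 0.022, 0.036) [[434.04776679 268.06191861]] [[220.3670483  251.22280376]]
(0.0285, -0.022, 0.036) [[413.51931731 260.23281626]] [[237.07478356 252.5600221 ]]
```

View pics/s8.png

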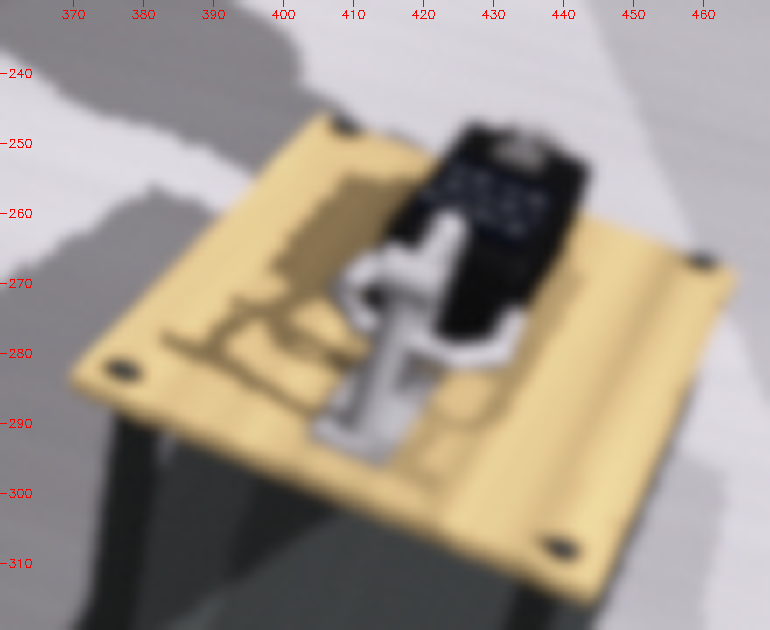

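View pics/t8.png

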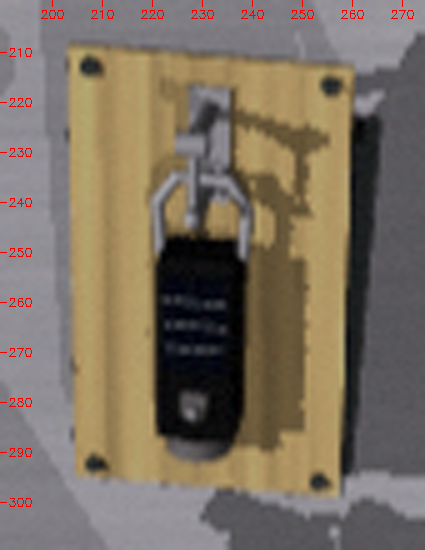

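View pics/top8.png

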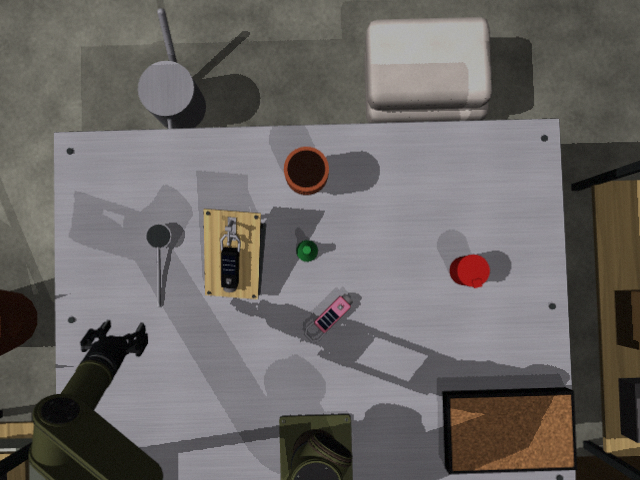

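```bash
python3 - <<'E'
from h import *
for n in("top","scene"):
    a,b=[ld(n+k)["color"].astype(int) for k in("0","8")]
    for nm,f in dict(pink=lambda c:(c[...,2]-c[...,1]>60)&(c[...,0]-c[...,1]>20),red=lambda c:(c[...,2]>120)&(c[...,1]<70)&(c[...,0]<60),green=lambda c:(c[...,1]-c[...,2]>40)).items():
        print(n,nm,[np.argwhere(f(c)).mean(0).round(1) for c in(a,b)])
from bench import job
job.close_job()
E
```

```text
top pink [array([309.2, 335.8]), array([307.4, 337.2])]
top red [array([248.3, 437.1]), array([251.6, 442.2])]
top green [array([251.5, 303.6]), array([251.6, 303.6])]
scene pink [array([221.8, 331.3]), array([222., 330.])]
scene red [array([219.9, 199.7]), array([219.4, 199.3])]
scene green [array([124.5, 159.5]), array([124.9, 160. ])]
the job is handed in; nothing more can be done
```

The torch is hanging on the snap hook with the gate shut behind the eye, and I handed the job in at about 13 s of the 38 s allowed. I gripped it across its 44 mm width, lined it up with the board and pushed the eye through the gate. Then I lowered it until it touched the face (about 10 N), released the grip in steps and backed the arm off.

- **Hook and torch:** The last pictures from both cameras show the nose post inside the eye and the gate lying shut over the eye's bar. The torch is flat on the board with the panel outwards. Its body corners match a flat pose on the face to roughly 1–3 pixels. The wrist force read about zero once the grip opened.
- **Other things on the shelf:** By eye, the pots, rose, tub, ladle and pink look-alike stand where they were. A rough colour check agreed for the rose and tub in the scene camera. It gave shifts of 1–2 pixels for the pink torch, and 3–5 for red in the top camera. I put these down to moved shadows and red seen elsewhere (the pots also count as red), because the arm never went near those things, but I did not measure further.
- **Off from plan:**
  - When the jaws closed, the tool was pushed up about 4 mm, with about 9 N on the wrist.
  - The eye first stood about 5 mm too far up the slope. I measured that from the pictures and corrected it before pushing it in.

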